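Tighten the fence screw of the biscuit-slab cutting guide

ROBOT

A 7-joint arm with a two-finger parallel gripper is mounted at the origin on the work surface. World frame = base frame: x ahead of the robot, y to its left, z up, the work surface at z = 0. Lengths are in m, angles in rad, forces in N, time in s.
With the tool pointing down it reaches from about 0.4 to 0.85 m from the base axis. Payload 10.4 kg.
Tool frame: the origin (TCP) lies between the finger pads; the fingertips stand 8 mm ahead of it and the grasp point (between the pads) lies 11 mm behind it (arm.nose_length is the distance from the TCP to the fingertips, in m); z points along the fingers, y is the direction in which the jaws open and shut (so a half turn about z gives the same grasp; the last joint's range is limited). The gripper opens to 87 mm and grips with 3 to 60 N. Pads are 19 mm wide; open, the fingers measure 117 mm over their backs; the gripper's body (75 mm by 190 mm) begins 51 mm behind the grasp point.
Start: joints at [-1.185, 0.332, -0.065, 1.46, 0.022, 1.35, -0.088], TCP at [0.248, 0.574, 0.231] pointing down, gripper open.
Joint ranges: [-2.6, 2.6], [-0.5, 2.12], [-1.47, 1.34], [0.16, 2.42], [-1.27, 4.41], [0.06, 2.06], [-2.6, 2.6]. Speed limits (rad/s): [2.22, 2.22, 2.79, 2.79, 3.14, 3.14, 3.14].

INTERFACE

Orientations are given as a unit quaternion [w, x, y, z].
In Python, from bench import arm gives the robot as it stands.
- The arm moves only by the tool drive_tool, never from a script. Its arguments are lists of equal length, an entry for each row: "jaw": the closure, from -1 (fully open) to 1 (shut); "delta_pos": the shift along the tool's x, y, z scaled (see below), a list of three; "angular": the turn, a rotation vector about the tool's x, y, z scaled (see below), a list of three. In form: {"jaw": [jaw, ...], "delta_pos": [[x, y, z], ...], "angular": [[ax, ay, az], ...]}. A call has 1 to 5 rows; each row is the pose to reach, as a shift and turn from the pose commanded when the call began, along the tool's axes at that moment, turning the shorter way round; what a row does not reach only later rows make up. The controller multiplies each number of a shift by 50 cm and each number of a turn by 180 degrees. A row lasts 1/8 s, in which the tool goes at most 62.5 mm and 10.7 degrees, less where a joint would pass 70% of its speed; a pose out of reach is approached as far as the arm can. A call with a number of a shift or a turn outside -1 to 1 is refused whole. A call with a gripper value outside its range is refused whole. The fingers move at their own pace and stop on an object; "newtons" is the grip in N (left out, the last holds). Time passes only in rows, so rows that repeat a pose let the fingers close. It gives the time, the measured TCP pose, the force and the opening at its end, in the units of the state.
- arm.state(): the state, without advancing time (a new reading comes with each control period).
- arm.snapshot(name): name is "scene" or "side" or "wrist"; returns (picture, depth): 384x512x3 uint8, red, green, blue; 384x512 float32, m along the optical axis (not along the pixel's ray), 0 where there is no reading.
- arm.calibration(name): a dict with "camera_matrix" (3x3 intrinsics, pixels), "k1" (the pictures are not rectified: a ray, as slopes to the right and down, at radius r is drawn at 1 + k1 r^2 times it, then the intrinsics apply), "extrinsics" (4x4, takes a point from world to camera coordinates); the wrist camera has in their place "mount" (4x4, takes a point from camera to tool coordinates, whose origin is the TCP and whose axes are the flange's). Camera axes: x right, y down, z forward; pixel columns grow to the right and rows downward; lengths in m; the calibration is good to about 2 mm. A picture is of the moment at which its call begins: read the wrist's pose just before it. calibration takes no time and is no camera call.
- arm.hand_in(): hands the job in, once; it reports no verdict.
The state is a dict: "clock": time; "joints": joint angles; "joint_velocities": joint speeds; "tau": joint torques, N m; "position": TCP position; "ee_rot": TCP orientation; "ft_force": force on the tool from outside, world axes, zero at the start; "torque": the same for the moment, N m; "finger_gap": opening from 0.0 (shut) to 1.0 (fully open).
Only numpy, scipy, OpenCV 4.12 (cv2) and the standard library are available. Lean on these libraries where they do the work, as an engineer would, in place of code of your own. Each camera call takes 0.05 s, during which the arm holds its last target.

TASK

The dark wing screw that locks the fence of the biscuit-slab cutting guide is loose. Push it round clockwise, seen from above, with repeated fingertip strokes against its wings until it is fully home against its stop, then draw back. Do not pinch the screw, do not lift or shove the guide, and leave everything else on the bench where it is.

Things in the scene. Friction and masses are not known exactly. Their poses are not given: they have to be found in the camera images.
- wing_screw (a joint): angle of the wing screw (rad), growing clockwise seen from above; 8.0 is fully home at a hard stop. It starts loose, from 0 to 2.5, so about a turn is needed. A steady drag of 0.08 N m (2 to 3 N at a wing) holds it where it is left; it does not rise or sink as it turns.
- screw_mid (a point): on the upright axis of the wing screw, 44 mm above the table, half-way up the wings; turns with the screw: x along one wing, -x along the other, z up. Dark steel, two straight upright wings in one line, 90 mm tip to tip, 8 mm thick, from 31 to 59 mm above the table (only to 49 mm within 22 mm of the axis). Between them a low cone, 28 mm across at its foot, its top 43 mm above the table.
- guide: cutting guide: a loose 3.4 kg marble slab on rubber feet, x -80 to +150 mm, y -100 to +100, top 20 mm above the table; origin at table height under the axis of the wing screw, z up. On it a flat steel foot plate (x -57 to +51 mm, y -90 to +90, top 25 mm above the table), out of which the screw stands.
- fence_top (a point): middle of the top edge of the upright steel fence on the guide, 54 mm from the screw axis along +x of the guide, 60 mm above the table; axes as the guide. The fence runs along y, 180 mm long, 6 mm thick, just higher than the wings and 6 mm clear of their tips: no finger can pass between, so the screw cannot be followed all the way round.
- wing_fronts: the faces of the two wings on which one pushes to turn the screw clockwise (the +y side of the wing along +x of screw_mid and the -y side of the other); origin on the screw's axis, 25 mm above the table, turning with the screw
- wing_backs: the opposite faces of the two wings; same origin and axes
- cutter: bystander: steel ring biscuit cutter, 56 mm across, 40 mm high, on the slab behind the fence; origin under its centre
- stamp: bystander: wooden biscuit stamp with a knob, 44 mm across, 58 mm high, on the slab behind the fence; origin under its centre
- jar: bystander: amber glass jar, 64 mm across, 85 mm high, beside the guide on its +y side; origin under its centre
- bowl: bystander: white bowl, 100 mm across, 50 mm high, beside the guide on its -y side; origin under its centre
- squeeze: bystander: clear bottle with black cap, 60 mm across, 180 mm high, beyond the jar; origin under its centre
- scraper: bystander: steel dough scraper with black handle, 85 x 125 mm, lying flat; origin under its centre
- spatula: bystander: spatula lying flat; origin below its middle

How it is judged:
By the outcome, as a careful person would: the job done as asked, in the order asked, and still so for the second after the job is handed in, with the robot touching nothing.
It also fails if it takes over 54 s, if anything falls off the work surface, if the arm or the gripper's body presses on something with over 40 N, if the wrist force passes 120 N, or if a joint passes its speed limit or range.

## Working session

There is one attempt and no reset: what is moved stays moved. The work goes in short steps, Python scripts to look and compute and a tool call to move; the robot and the scene stay as the last step left them, time stands still between calls to the robot, and variables do not carry over. Pictures are saved under pics/ and viewed, and the job is handed in when it is done.

Besides the shell and the picture viewer there is one more tool, called after ">>>" as a command line: name --argument value ..., lists and objects as JSON in quotes. drive_tool: Moves the arm, as the interface text tells. Its arguments: {"type":"object","properties":{"jaw":{"type":"array"},"delta_pos":{"type":"array"},"angular":{"type":"array"},"newtons":{"type":"number"}},"required":["jaw","delta_pos","angular"]}

```bash
ls; mkdir -p pics; cat > h.py <<'E'
import numpy as np, cv2
from bench import arm
def save(n,p): cv2.imwrite('pics/'+n+'.png',p[:,:,::-1])
def cloud(name,d,T=None):
    c=arm.calibration(name);K=np.array(c["camera_matrix"]);k1=c["k1"]
    v,u=np.mgrid[0:d.shape[0],0:d.shape[1]]
    dist=np.array([k1,0,0,0,0.])
    pts=cv2.undistortPoints(np.stack([u.ravel(),v.ravel()],1).astype(np.float64)[:,None],K,dist)[:,0]
    P=np.c_[pts,np.ones(len(pts))]*d.reshape(-1,1)
    if T is None: T=np.linalg.inv(np.array(c["extrinsics"]))
    return (P@T[:3,:3].T+T[:3,3]).reshape(d.shape+(3,))
E
python3 - <<'E'
from h import *
print(arm.state())
for n in("scene","side"):
    p,d=arm.snapshot(n); save(n+'0',p); np.savez('pics/'+n+'0.npz',p=p,d=d)
    print(n,arm.calibration(n))
print(arm.calibration("wrist"))
E
```

```text
pics
{'clock': 0.0, 'joints': array([-1.18461141,  0.3328693 , -0.06468909,  1.46097346,  0.02163006,
        1.34988336, -0.08850005]), 'joint_velocities': array([ 0.00104666, -0.0029522 , -0.00141644,  0.00039028, -0.00064972,
        0.00064686, -0.00072074]), 'tau': array([ 4.21514260e-04, -6.23258615e+01,  2.46090547e-02, -3.89895773e+01,
       -6.14201557e-02,  3.98478890e-02,  1.65924944e-04]), 'position': array([0.24830191, 0.57314088, 0.22974017]), 'ee_rot': array([-9.64316823e-05,  2.02963484e-01,  9.79186043e-01, -7.12093024e-04]), 'ft_force': array([0.72403804, 0.59318756, 1.06008973]), 'torque': array([ 0.04839761, -0.01390384, -0.00607348]), 'finger_gap': 1.003317340515858}
scene {'camera_matrix': array([[418.12787292,   0.        , 253.85786362],
       [  0.        , 418.12787292, 192.9289656 ],
       [  0.        ,   0.        ,   1.        ]]), 'k1': -0.05109188174236098, 'extrinsics': array([[-0.50259681,  0.86443583,  0.01213032,  0.28916481],
       [ 0.65186447,  0.3881463 , -0.65147154, -0.30620053],
       [-0.56786368, -0.31952019, -0.75857609,  1.89122708]
[... 381 characters left out ...]
.84584608,  0.12064597],
       [ 0.14875217,  0.83280866, -0.53320028,  1.26836027],
       [ 0.        ,  0.        ,  0.        ,  1.        ]])}
{'camera_matrix': array([[312.86326639,   0.        , 256.77717733],
       [  0.        , 312.86326639, 187.89001561],
       [  0.        ,   0.        ,   1.        ]]), 'k1': -0.04532682574392887, 'mount': array([[ 2.86373548e-04, -9.59240418e-01, -2.82591114e-01,
         7.82109324e-02],
       [ 9.99999726e-01,  8.16305028e-05,  7.36294175e-04,
         6.61622546e-04],
       [-6.83215078e-04, -2.82591247e-01,  9.59240179e-01,
        -1.54021071e-01],
       [ 0.00000000e+00,  0.00000000e+00,  0.00000000e+00,
         1.00000000e+00]])}
```

View pics/scene0.png

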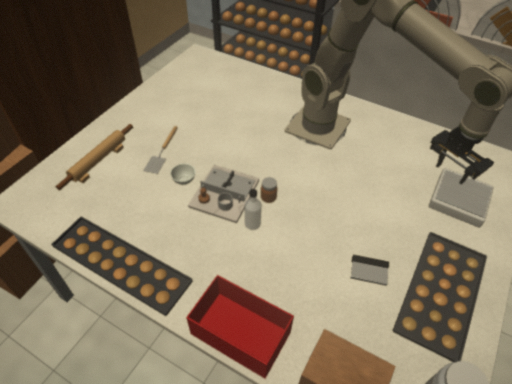

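View pics/side0.png

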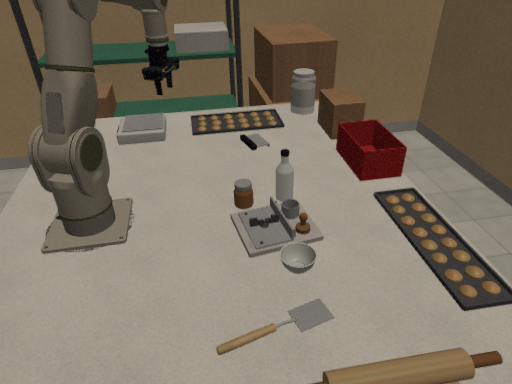

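The scene view shows the guide at about (228,190), with the screw near (228,181) and the fence on its far side. The side view shows the screw near (265,222). Next I'll zoom in and measure.

```bash
python3 - <<'E'
from h import *
ims=[]
for n,(a,b,c,e) in {"scene":(150,240,165,285),"side":(175,275,220,330)}.items():
    z=np.load(f'pics/{n}0.npz');C=cloud(n,z['d'])
    np.save(f'pics/{n}0_c.npy',C)
    im=cv2.resize(z['p'][a:b,c:e],None,fx=6,fy=6,interpolation=cv2.INTER_CUBIC); save('crop_'+n,im)
    for uv in ([(228,181),(222,184),(234,177),(224,207),(205,197),(225,202),(269,190),(254,215),(182,174)] if n=="scene" else [(265,222),(255,222),(275,218),(283,218),(243,195),(298,258),(303,225),(290,208)]):
        print(n,uv,C[uv[1],uv[0]].round(3), z['p'][uv[1],uv[0]])
E
```

```text
scene (228, 181) [ 0.526 -0.144  0.041] [62 59 51]
scene (222, 184) [ 0.564 -0.146  0.058] [109 104  91]
scene (234, 177) [ 0.482 -0.145  0.022] [138 132 116]
scene (224, 207) [ 0.639 -0.09   0.036] [79 76 65]
scene (205, 197) [ 0.638 -0.174  0.042] [104  72  47]
scene (225, 202) [ 0.607 -0.107  0.021] [174 162 139]
scene (269, 190) [0.505 0.023 0.066] [81 68 56]
scene (254, 215) [0.65  0.043 0.089] [123 117 100]
scene (182, 174) [ 0.566 -0.338  0.011] [172 169 143]
side (265, 222) [ 0.526 -0.152  0.04 ] [53 53 53]
side (255, 222) [ 0.495 -0.157  0.048] [37 37 36]
side (275, 218) [ 0.557 -0.15   0.048] [33 31 33]
side (283, 218) [ 0.578 -0.164  0.055] [59 59 53]
side (243, 195) [ 0.48  -0.021  0.058] [86 56 32]
side (298, 258) [ 0.59  -0.295  0.013] [149 145 132]
side (303, 225) [ 0.632 -0.192  0.042] [77 49 31]
side (290, 208) [ 0.622 -0.077  0.025] [80 76 72]
```

View pics/crop_scene.png

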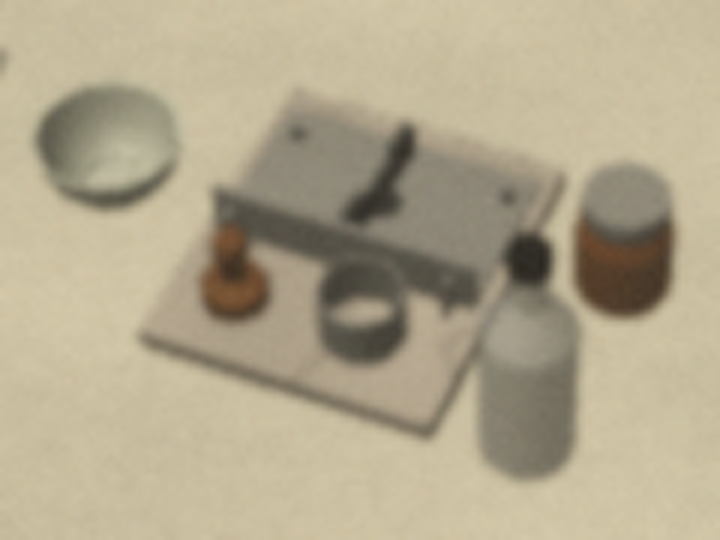

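View pics/crop_side.png

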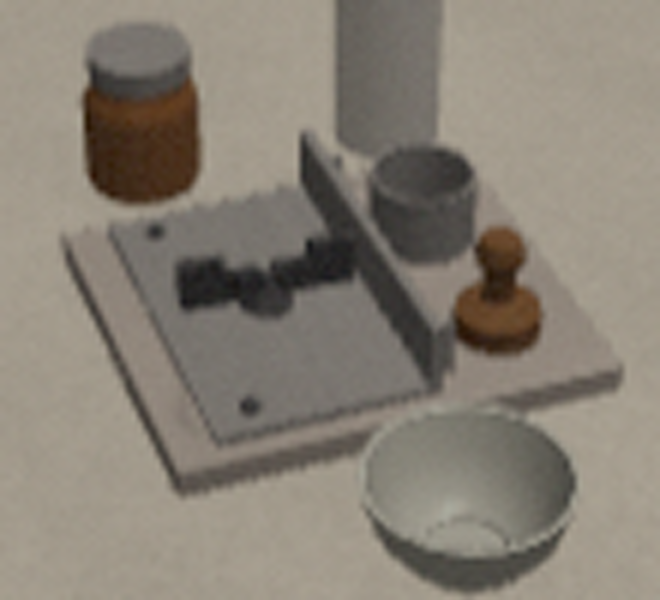

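```bash
python3 - <<'E'
from h import *
Q=[]
for n in("scene","side"):
    C=np.load(f'pics/{n}0_c.npy').reshape(-1,3);p=np.load(f'pics/{n}0.npz')['p'].reshape(-1,3).astype(int)
    m=(abs(C[:,0]-.56)<.14)&(abs(C[:,1]+.15)<.16)
    lum=p.sum(1)
    top=m&(C[:,2]>.005)&(C[:,2]<.03)
    r=cv2.minAreaRect(C[top&(abs(C[:,1]+.15)<.11)][:,:2].astype(np.float32)*1000);print(n,r)
    w=m&(lum<190)&(C[:,2]>.032)&(C[:,2]<.065)&(C[:,0]<.575)&(C[:,0]>.46)&(abs(C[:,1]+.15)<.07)
    W=C[w];print(len(W),W[:,:2].mean(0),np.linalg.svd(W[:,:2]-W[:,:2].mean(0),full_matrices=False)[1:])
    print(W.min(0),W.max(0))
E
```

```text
scene ((558.2889404296875, -150.09332275390625), (275.5509338378906, 216.93104553222656), 1.0064103603363037)
29 [ 0.52564654 -0.14433592] (array([0.12096502, 0.00636412]), array([[ 0.99343961,  0.11435793],
       [-0.11435793,  0.99343961]]))
[ 0.49018978 -0.14899578  0.03228601] [ 0.56138856 -0.13905133  0.05606046]
side ((557.96337890625, -147.21066284179688), (232.1632843017578, 207.7499542236328), 7.692413330078125)
227 [ 0.53341854 -0.14377385] (array([0.49973401, 0.20152625]), array([[-0.92219919, -0.38671521],
       [ 0.38671521, -0.92219919]]))
[ 0.47958237 -0.16004236  0.03200763] [ 0.57496794 -0.08062472  0.05984769]
```

>>> drive_tool --jaw '[1, 1, 1, 1, 1]' --delta_pos '[[-0.08, -0.085, 0], [-0.16, -0.17, 0], [-0.24, -0.255, 0], [-0.32, -0.34, 0], [-0.4, -0.425, 0]]' --angular '[[0, 0, 0], [0, 0, 0], [0, 0, 0], [0, 0, 0], [0, 0, 0]]' --newtons 10

```text
clock: 0.72
position: [0.3478, 0.297, 0.2304]
ee_rot: [-0.0, 0.203, 0.979, 0.0]
ft_force: [1.3, 0.2, 0.4]
finger_gap: 0.523
```

>>> drive_tool --jaw '[1, 1, 1, 1, 1]' --delta_pos '[[-0.08, -0.085, 0], [-0.16, -0.17, 0], [-0.24, -0.255, 0], [-0.32, -0.34, 0], [-0.4, -0.425, 0]]' --angular '[[0, 0, 0], [0, 0, 0], [0, 0, 0], [0, 0, 0], [0, 0, 0]]'

```text
clock: 1.35
position: [0.4467, 0.0227, 0.2305]
ee_rot: [0.0, 0.203, 0.979, 0.0]
ft_force: [1.2, 0.9, -0.2]
finger_gap: 0.014
```

>>> drive_tool --jaw '[1, 1, 1, 1, 1]' --delta_pos '[[-0.08, -0.085, 0], [-0.16, -0.17, 0], [-0.22, -0.25, 0], [-0.24, -0.27, 0], [-0.24, -0.27, 0]]' --angular '[[0, 0, -0.05], [0, 0, -0.1], [0, 0, -0.15], [0, 0, -0.172], [0, 0, -0.172]]'

```text
clock: 1.98
position: [0.5027, -0.1491, 0.2302]
ee_rot: [-0.0, -0.064, 0.998, -0.0]
ft_force: [-0.4, 0.9, -0.3]
finger_gap: 0.004
```

```bash
cat >> h.py <<'E'
from scipy.spatial.transform import Rotation as Ro
def Ttool():
    s=arm.state();q=np.array(s['ee_rot']);T=np.eye(4);T[:3,:3]=Ro.from_quat([q[1],q[2],q[3],q[0]]).as_matrix();T[:3,3]=s['position'];return T
def wrist(name):
    T=Ttool();p,d=arm.snapshot("wrist");save(name,p)
    C=cloud("wrist",d,T@np.array(arm.calibration("wrist")["mount"]));np.savez('pics/'+name+'.npz',p=p,d=d,C=C);return p,d,C
E
python3 - <<'E'
from h import *
p,d,C=wrist('w1')
E
```

```text
(no output)
```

View pics/w1.png

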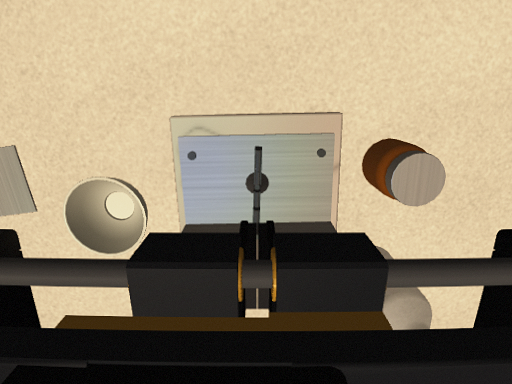

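The wrist view shows the screw disc at about (257,183). One wing points up towards the robot, with its tip near (258,148), and the other points to the fence. The foot-plate screws are at (192,155) and (321,153).

```bash
python3 - <<'E'
from h import *
z=np.load('pics/w1.npz');p,C=z['p'].astype(int),z['C']
cv2.imwrite('pics/w1c.png',cv2.resize(z['p'][100:240,160:350],None,fx=4,fy=4,interpolation=cv2.INTER_CUBIC)[:,:,::-1])
for uv in [(192,155),(321,153),(257,183),(258,150),(257,165),(250,184),(264,184),(172,117),(341,113),(181,135),(334,133)]:
    print(uv,C[uv[1],uv[0]].round(4),p[uv[1],uv[0]])
for v in range(140,222,4):
    print(v,[(u,int(C[v,u,2]*1000),int(p[v,u].sum())) for u in range(248,268,2)])
E
```

```text
(192, 155) [ 0.4999 -0.224   0.0274] [74 76 80]
(321, 153) [ 0.4782 -0.0769  0.029 ] [67 67 58]
(257, 183) [ 0.5173 -0.146   0.0503] [67 66 65]
(258, 150) [ 0.4794 -0.1499  0.0579] [47 44 40]
(257, 165) [ 0.4953 -0.1489  0.0585] [67 68 69]
(250, 184) [ 0.5241 -0.1533  0.0335] [54 51 46]
(264, 184) [ 0.5224 -0.1371  0.0323] [40 37 32]
(172, 117) [ 0.4604 -0.2515  0.0198] [176 156 126]
(341, 113) [ 0.4312 -0.0603  0.0188] [112  94  76]
(181, 135) [ 0.4796 -0.2398  0.0203] [188 180 149]
(334, 133) [ 0.4546 -0.064   0.0193] [178 159 133]
140 [(248, 24, 483), (250, 24, 479), (252, 24, 488), (254, 25, 479), (256, 24, 472), (258, 25, 470), (260, 24, 479), (262, 24, 471), (264, 25, 471), (266, 24, 465)]
144 [(248, 25, 480), (250, 25, 473), (252, 25, 480), (254, 23, 478), (256, 25, 484), (258, 23, 481), (260, 24, 476), (262, 24, 476), (264, 23, 466), (266, 22, 464)]
148 [(248, 25, 493), (250, 25, 498), (252, 24, 495), (254, 22, 388), (256, 50, 51), (258, 50, 56), (260, 48, 54), (262, 25, 441), (264, 24, 479), (266, 26, 486)]
152 [(248, 23, 477), (250, 24, 475), (252, 24, 478), (254, 55, 381),
[... 2197 characters left out ...]
, 25, 500), (264, 23, 498), (266, 24, 490)]
208 [(248, 25, 497), (250, 24, 498), (252, 24, 422), (254, 54, 45), (256, 53, 63), (258, 52, 61), (260, 25, 439), (262, 24, 490), (264, 25, 487), (266, 24, 486)]
212 [(248, 24, 498), (250, 25, 488), (252, 23, 449), (254, 58, 182), (256, 59, 197), (258, 58, 155), (260, 22, 450), (262, 25, 481), (264, 25, 476), (266, 25, 474)]
216 [(248, 24, 487), (250, 24, 484), (252, 23, 387), (254, 57, 186), (256, 58, 190), (258, 57, 142), (260, 23, 436), (262, 23, 468), (264, 25, 476), (266, 25, 466)]
220 [(248, 25, 469), (250, 24, 487), (252, 57, 396), (254, 58, 191), (256, 59, 193), (258, 56, 138), (260, 24, 456), (262, 24, 482), (264, 24, 470), (266, 24, 377)]
```

View pics/w1c.png

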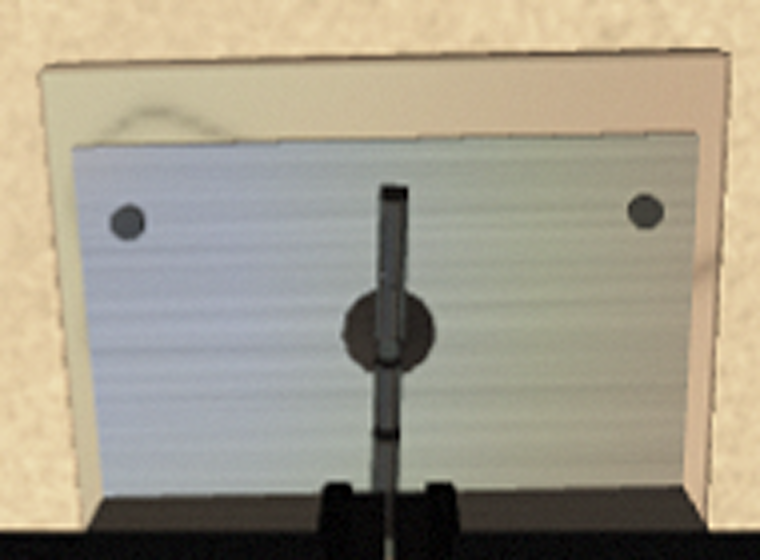

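```bash
cat >> h.py <<'E'
YAW=np.radians(8.4);A=np.array([.524,-.1447])
G=np.array([[np.cos(YAW),np.sin(YAW)],[-np.sin(YAW),np.cos(YAW)]]) # world->guide
def wing(C,p):
    g=(C[...,:2]-A)@G.T; lum=p.astype(int).sum(2)
    m=(C[...,2]>.044)&(C[...,2]<.062)&(np.hypot(g[...,0],g[...,1])<.047)&(lum<260)&(g[...,0]<.046)
    w=g[m];mu=w.mean(0);v=np.linalg.svd(w-mu,full_matrices=False)[2][0]
    r=np.hypot(w[:,0],w[:,1])
    off=np.dot(np.array([-v[1],v[0]]),mu)
    print('wing pts',len(w),'angle(guide,deg mod180)',np.degrees(np.arctan2(v[1],v[0]))%180,'offset mm',off*1000,'extent',(w@v).min(),(w@v).max())
def pose():
    T=Ttool();g=G@(T[:2,3]-A)
    print('tool guide mm',(g*1000).round(1),'z',T[2,3].round(4),'xaxis deg in guide',np.degrees(np.arctan2(T[1,0],T[0,0])-YAW)%360)
E
python3 - <<'E'
from h import *
z=np.load('pics/w1.npz');wing(z['C'],z['p']);pose();print(arm.nose_length)
E
```

```text
wing pts 448 angle(guide,deg mod180) 177.22473913892256 offset mm -0.6986404141569007 extent -0.045831856532060546 0.0363650455171987
tool guide mm [-21.5   0.4] z 0.2301 xaxis deg in guide 178.97123035233875
0.008
```

```bash
python3 - <<'E'
from h import *
z=np.load('pics/w1.npz');p,C=z['p'].astype(int),z['C']
cv2.imwrite('pics/w1d.png',cv2.resize(z['p'][205:330,200:320],None,fx=5,fy=5,interpolation=cv2.INTER_CUBIC)[:,:,::-1])
T=Ttool();L=(C-T[:3,3])@T[:3,:3]
for v in (224,230,240,255,270,290,300,308):
    print(v,[(u,*(L[v,u]*1000).round().astype(int)) for u in range(236,284,4)])
E
```

```text
224 [(236, np.int64(-73), np.int64(-26), np.int64(200)), (240, np.int64(12), np.int64(-10), np.int64(1)), (244, np.int64(12), np.int64(-8), np.int64(2)), (248, np.int64(10), np.int64(-6), np.int64(6)), (252, np.int64(10), np.int64(-3), np.int64(6)), (256, np.int64(10), np.int64(-1), np.int64(5)), (260, np.int64(10), np.int64(1), np.int64(6)), (264, np.int64(10), np.int64(3), np.int64(6)), (268, np.int64(12), np.int64(5), np.int64(2)), (272, np.int64(12), np.int64(8), np.int64(2)), (276, np.int64(-71), np.int64(23), np.int64(197)), (280, np.int64(-71), np.int64(27), np.int64(197))]
230 [(236, np.int64(-73), np.int64(-25), np.int64(183)), (240, np.int64(12), np.int64(-9), np.int64(-6)), (244, np.int64(12), np.int64(-7), np.int64(-6)), (248, np.int64(10), np.int64(-5), np.int64(-2)), (252, np.int64(10), np.int64(-3), np.int64(-2)), (256, np.int64(10), np.int64(-1), np.int64(-3)), (260, np.int64(10), np.int64(1), np.int64(-1)), (264, np.int64(10), np.int64(3), np.int64(-3)), (268, np.int64(12), np.int64(5), np.int64(-6)), (272, np.int64(11), np.int64(7), np.int64(-4)), (276, np.int64(-71
[... 2978 characters left out ...]
(276, np.int64(28), np.int64(4), np.int64(-85)), (280, np.int64(28), np.int64(5), np.int64(-86))]
308 [(236, np.int64(26), np.int64(-6), np.int64(-86)), (240, np.int64(16), np.int64(-6), np.int64(-74)), (244, np.int64(-3), np.int64(-6), np.int64(-49)), (248, np.int64(-9), np.int64(-4), np.int64(-41)), (252, np.int64(-10), np.int64(-3), np.int64(-40)), (256, np.int64(-217), np.int64(-2), np.int64(229)), (260, np.int64(-10), np.int64(1), np.int64(-40)), (264, np.int64(-9), np.int64(2), np.int64(-41)), (268, np.int64(-9), np.int64(4), np.int64(-41)), (272, np.int64(12), np.int64(4), np.int64(-68)), (276, np.int64(25), np.int64(4), np.int64(-85)), (280, np.int64(25), np.int64(5), np.int64(-85))]
```

View pics/w1d.png

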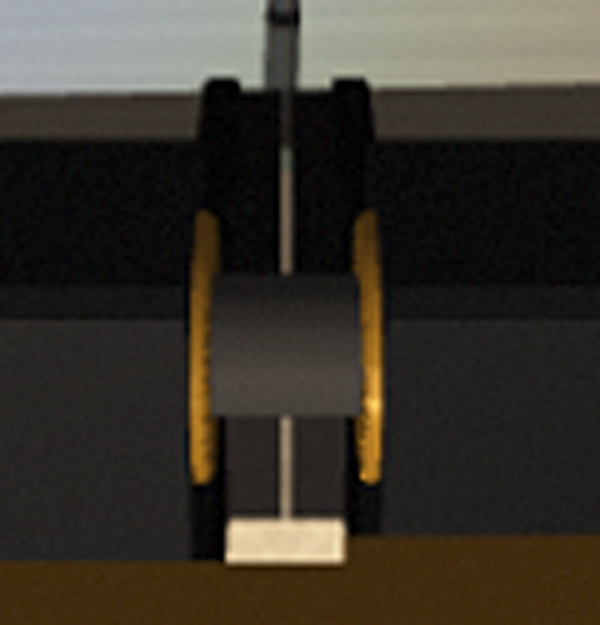

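```bash
cat >> h.py <<'E'
def P(phi,r=32,gap=0):
    f=np.radians(phi);u=np.array([np.cos(f),np.sin(f)]);n=np.array([-u[1],u[0]])
    h=11*abs(n[0])+10.5*abs(n[1])
    return r*u+(4+h+gap)*n
def rows(start,targets):
    # start,targets: guide mm xyz -> tool units
    T=Ttool();out=[]
    for t in targets:
        d=np.array(t,float)-np.array(start,float)
        w=np.r_[G.T@d[:2],d[2]]
        out.append([float(x) for x in (T[:3,:3].T@w/500).round(3)])
    print(out)
E
python3 - <<'E'
from h import *
s=(-21.5,.4,230.1)
a=P(177,32,8);print(a)
rows(s,[(*a,190),(*a,140),(*a,90),(*a,55),(*a,42)])
for ph in range(180,20,-12): print(ph,P(ph).round(1))
ps=[(*P(f),42) for f in (177,165,153,141,129)]
rows((*a,42),ps); rows(ps[-1],[(*P(f),42) for f in (117,105,93,81,70)]);rows((*P(70),42),[(*P(f),42) for f in (58,46)])
E
```

```text
[-33.16308059 -21.35495032]
[[0.022, -0.044, 0.08], [0.022, -0.044, 0.18], [0.022, -0.044, 0.28], [0.022, -0.044, 0.35], [0.022, -0.044, 0.376]]
180 [-32.  -14.5]
168 [-34.7  -9.5]
156 [-36.6  -3.5]
144 [-37.    3.5]
132 [-35.7  10.9]
120 [-32.3  18.3]
108 [-26.7  25. ]
96 [-19.3  30.1]
84 [-12.6  33.5]
72 [-7.  35.9]
60 [-0.3 37.1]
48 [ 7.1 36.6]
36 [14.7 34.1]
24 [21.9 29.5]
[[-0.001, 0.016, -0.0], [0.005, 0.026, 0.0], [0.008, 0.039, 0.0], [0.008, 0.053, 0.0], [0.005, 0.068, 0.0]]
[[-0.008, 0.015, -0.0], [-0.019, 0.028, -0.0], [-0.035, 0.037, -0.0], [-0.047, 0.044, -0.0], [-0.057, 0.048, -0.0]]
[[-0.014, 0.002, -0.0], [-0.029, 0.001, -0.0]]
```

>>> drive_tool --jaw '[1, 1, 1, 1, 1]' --delta_pos '[[0.022, -0.044, 0.08], [0.022, -0.044, 0.18], [0.022, -0.044, 0.28], [0.022, -0.044, 0.35], [0.022, -0.044, 0.376]]' --angular '[[0, 0, 0], [0, 0, 0], [0, 0, 0], [0, 0, 0], [0, 0, 0]]'

```text
clock: 2.65
position: [0.4938, -0.1685, 0.0408]
ee_rot: [-0.002, -0.066, 0.998, 0.001]
ft_force: [0.5, -0.5, 0.6]
finger_gap: 0.005
```

```bash
python3 - <<'E'
from h import *
print(arm.state()['ft_force']);pose()
p,d=arm.snapshot("side");save('s2',cv2.resize(p[130:280,200:350],None,fx=4,fy=4,interpolation=cv2.INTER_CUBIC))
E
```

```text
[ 0.51458995 -0.53177155  0.57185808]
tool guide mm [-33.3 -19.2] z 0.0408 xaxis deg in guide 179.1585451055881
```

View pics/s2.png

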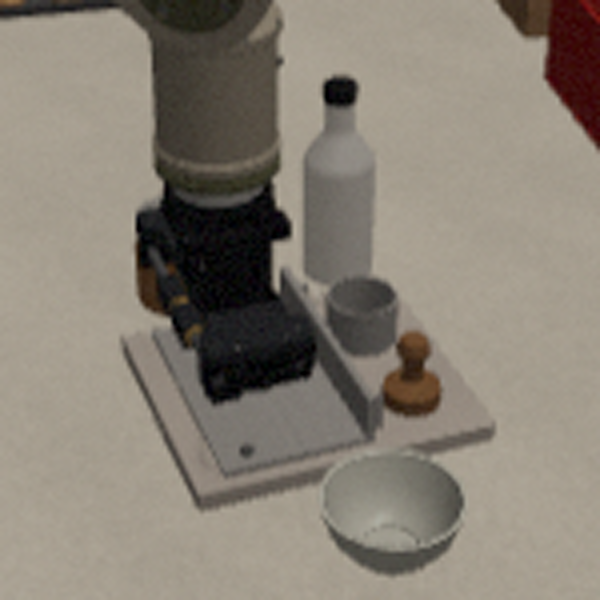

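The gripper is in place low on the near side of the guide, and there is no contact force. Starting stroke 1.

>>> drive_tool --jaw '[1, 1, 1, 1, 1]' --delta_pos '[[-0.001, 0.016, 0], [0.005, 0.026, 0], [0.008, 0.039, 0], [0.008, 0.053, 0], [0.005, 0.068, 0]]' --angular '[[0, 0, 0], [0, 0, 0], [0, 0, 0], [0, 0, 0], [0, 0, 0]]'

```text
clock: 3.32
position: [0.4879, -0.1364, 0.0428]
ee_rot: [0.0, -0.066, 0.998, 0.0]
ft_force: [-0.1, -2.7, 0.5]
finger_gap: 0.005
```

```bash
python3 - <<'E'
from h import *
print(arm.state()['ft_force']);pose()
p,d=arm.snapshot("side");save('s3',cv2.resize(p[130:280,200:350],None,fx=4,fy=4,interpolation=cv2.INTER_CUBIC))
p,d=arm.snapshot("scene");save('s3b',cv2.resize(p[140:240,165:285],None,fx=5,fy=5,interpolation=cv2.INTER_CUBIC))
E
```

```text
[-0.09894871 -2.69512918  0.5009458 ]
tool guide mm [-34.5  13.5] z 0.0428 xaxis deg in guide 179.1355189163263
```

View pics/s3.png

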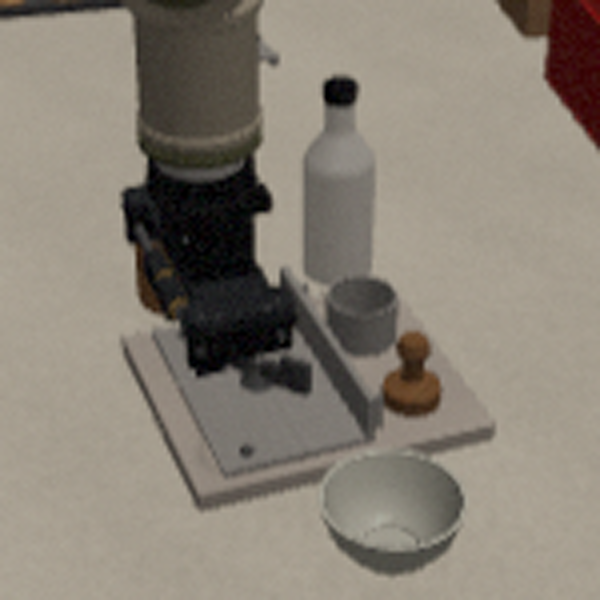

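View pics/s3b.png

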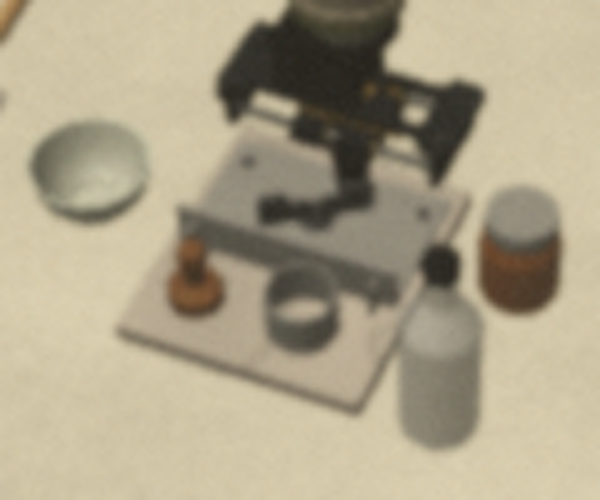

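The screw has turned about 45° under roughly 2.7 N, and the guide hasn't moved. I'll continue the stroke.

>>> drive_tool --jaw '[1, 1, 1, 1, 1]' --delta_pos '[[-0.008, 0.015, 0], [-0.019, 0.028, 0], [-0.035, 0.037, 0], [-0.047, 0.044, 0], [-0.057, 0.048, 0]]' --angular '[[0, 0, 0], [0, 0, 0], [0, 0, 0], [0, 0, 0], [0, 0, 0]]'

```text
clock: 4.05
position: [0.5131, -0.109, 0.0423]
ee_rot: [-0.0, -0.066, 0.998, 0.0]
ft_force: [-3.8, -2.1, 0.2]
finger_gap: 0.003
```

```bash
python3 - <<'E'
from h import *
print(arm.state()['ft_force']);pose();print(P(70))
s=(*P(70),42)
rows(s,[(*P(f),42) for f in (58,50,50)])
# back off & lift & move over to B at 230
e=np.array(P(50)); b=P(50,32,12); up=P(230,32,10)
print(e,b,up)
rows((*e,42),[(*b,42),(*b,85),(*((b+up)/2),85),(*up,85),(*up,42)])
pts=[(*P(f),42) for f in (228,216,204,192,180,168,156,144,132,120,108,96,84,72,60,48)]
print(np.array(pts).round(1)[:,:2].tolist())
rows((*up,42),pts[:5]);rows(pts[4],pts[5:10]);rows(pts[9],pts[10:15])
E
```

```text
[-3.8031132  -2.11242833  0.22441875]
tool guide mm [-5.5 36.9] z 0.0423 xaxis deg in guide 179.15105875599866
[-5.90200528 36.20184297]
[[-0.014, 0.002, -0.0], [-0.024, 0.002, -0.0], [-0.024, 0.002, -0.0]]
[ 5.87972006 36.83936233] [-3.31281326 44.55281364] [  1.78072437 -43.26723842]
[[0.019, 0.015, 0.0], [0.019, 0.015, -0.086], [0.012, -0.073, -0.086], [0.006, -0.16, -0.086], [0.006, -0.16, -0.0]]
[[-7.1, -36.6], [-14.7, -34.1], [-21.9, -29.5], [-27.9, -22.8], [-32.0, -14.5], [-34.7, -9.5], [-36.6, -3.5], [-37.0, 3.5], [-35.7, 10.9], [-32.3, 18.3], [-26.7, 25.0], [-19.3, 30.1], [-12.6, 33.5], [-7.0, 35.9], [-0.3, 37.1], [7.1, 36.6]]
[[0.018, 0.013, 0.0], [0.033, 0.018, 0.0], [0.048, 0.027, 0.0], [0.06, 0.04, 0.0], [0.068, 0.057, 0.0]]
[[0.006, 0.01, 0.0], [0.009, 0.022, 0.0], [0.011, 0.036, 0.0], [0.008, 0.051, 0.0], [0.001, 0.066, 0.0]]
[[-0.011, 0.013, -0.0], [-0.026, 0.024, -0.0], [-0.039, 0.031, -0.0], [-0.05, 0.036, -0.0], [-0.063, 0.038, -0.0]]
```

>>> drive_tool --jaw '[1, 1, 1]' --delta_pos '[[-0.014, 0.002, 0], [-0.024, 0.002, 0], [-0.024, 0.002, 0]]' --angular '[[0, 0, 0], [0, 0, 0], [0, 0, 0]]'

```text
clock: 4.42
position: [0.5256, -0.1065, 0.0426]
ee_rot: [0.0, -0.066, 0.998, 0.0]
ft_force: [-0.8, 0.2, -0.8]
finger_gap: 0.006
```

>>> drive_tool --jaw '[1, 1, 1, 1, 1]' --delta_pos '[[0.019, 0.015, 0], [0.019, 0.015, -0.086], [0.012, -0.073, -0.086], [0.006, -0.16, -0.086], [0.006, -0.16, -0.086]]' --angular '[[0, 0, 0], [0, 0, 0], [0, 0, 0], [0, 0, 0], [0, 0, 0]]'

```text
clock: 5.05
position: [0.5319, -0.1899, 0.086]
ee_rot: [0.001, -0.063, 0.998, -0.001]
ft_force: [0.4, 0.7, -0.1]
finger_gap: 0.01
```

```bash
python3 - <<'E'
from h import *
print(arm.state()['ft_force']);pose()
p,d,C=wrist('w2');wing(C,p)
E
```

```text
[ 0.44900559  0.69984187 -0.08806923]
tool guide mm [  1.2 -45.9] z 0.086 xaxis deg in guide 178.86202090866013
wing pts 1265 angle(guide,deg mod180) 52.6327039668062 offset mm 0.8824800261310486 extent -0.04641518130384088 0.044433525137868184
```

View pics/w2.png

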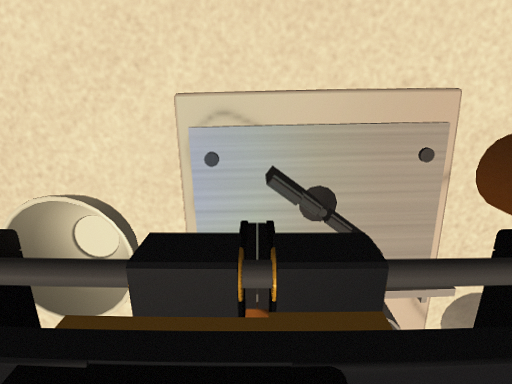

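The wrist view shows the screw centre at (318,203) with a wing tip at (272,174), so the wing line is at 52.6°. It has turned 125° so far. Stroke 2 uses the other wing.

>>> drive_tool --jaw '[1, 1]' --delta_pos '[[0, 0, 0.086], [0, 0, 0.086]]' --angular '[[0, 0, 0], [0, 0, 0]]'

```text
clock: 5.35
position: [0.5303, -0.1844, 0.0404]
ee_rot: [-0.002, -0.066, 0.998, 0.001]
ft_force: [0.3, -0.1, 0.8]
finger_gap: 0.001
```

>>> drive_tool --jaw '[1, 1, 1, 1, 1]' --delta_pos '[[0.018, 0.013, 0], [0.033, 0.018, 0], [0.048, 0.027, 0], [0.06, 0.04, 0], [0.068, 0.057, 0]]' --angular '[[0, 0, 0], [0, 0, 0], [0, 0, 0], [0, 0, 0], [0, 0, 0]]'

```text
clock: 5.98
position: [0.4946, -0.1626, 0.0428]
ee_rot: [0.0, -0.065, 0.998, -0.0]
ft_force: [3.6, -4.2, 0.8]
finger_gap: 0.005
```

```bash
python3 - <<'E'
from h import *
print(arm.state()['ft_force']);pose();print(P(180))
E
```

```text
[ 3.60301846 -4.15376263  0.79128038]
tool guide mm [-31.7 -13.4] z 0.0428 xaxis deg in guide 179.10509901770055
[-32.  -14.5]
```

>>> drive_tool --jaw '[1, 1, 1, 1, 1]' --delta_pos '[[0.006, 0.01, 0], [0.009, 0.022, 0], [0.011, 0.036, 0], [0.008, 0.051, 0], [0.001, 0.066, 0]]' --angular '[[0, 0, 0], [0, 0, 0], [0, 0, 0], [0, 0, 0], [0, 0, 0]]'

```text
clock: 6.6
position: [0.4897, -0.1294, 0.0422]
ee_rot: [-0.001, -0.066, 0.998, 0.0]
ft_force: [-1.3, -3.5, 0.0]
finger_gap: 0.009
```

>>> drive_tool --jaw '[1, 1, 1, 1, 1]' --delta_pos '[[-0.011, 0.013, 0], [-0.026, 0.024, 0], [-0.039, 0.031, 0], [-0.05, 0.036, 0], [-0.063, 0.038, 0]]' --angular '[[0, 0, 0], [0, 0, 0], [0, 0, 0], [0, 0, 0], [0, 0, 0]]'

```text
clock: 7.22
position: [0.5189, -0.1068, 0.0423]
ee_rot: [-0.0, -0.066, 0.998, 0.0]
ft_force: [-3.1, -1.1, -0.2]
finger_gap: 0.005
```

```bash
python3 - <<'E'
from h import *
print(arm.state()['ft_force']);pose();print(P(60))
s=P(60)
rows((*s,42),[(*P(f),42) for f in (57,54,51,48,45)])
e=np.array(P(45)); b=P(45,32,12); up=P(228,32,10)
rows((*e,42),[(*b,42),(*b,85),(*((b+up)/2),85),(*up,85),(*up,85)])
E
```

```text
[-3.05565401 -1.05352647 -0.24556897]
tool guide mm [ 0.5 38.2] z 0.0423 xaxis deg in guide 179.13566166887412
[-0.26073499 37.10095264]
[[-0.004, 0.0, -0.0], [-0.007, 0.0, -0.0], [-0.011, -0.0, -0.0], [-0.015, -0.001, -0.0], [-0.019, -0.002, -0.0]]
[[0.017, 0.017, 0.0], [0.017, 0.017, -0.086], [0.016, -0.071, -0.086], [0.015, -0.159, -0.086], [0.015, -0.159, -0.086]]
```

>>> drive_tool --jaw '[1, 1, 1, 1, 1]' --delta_pos '[[-0.004, 0, 0], [-0.007, 0, 0], [-0.011, 0, 0], [-0.015, -0.001, 0], [-0.019, -0.002, 0]]' --angular '[[0, 0, 0], [0, 0, 0], [0, 0, 0], [0, 0, 0], [0, 0, 0]]'

```text
clock: 7.85
position: [0.5286, -0.1068, 0.0426]
ee_rot: [0.0, -0.066, 0.998, 0.0]
ft_force: [-2.8, -0.4, -0.1]
finger_gap: 0.003
```

>>> drive_tool --jaw '[1, 1, 1, 1, 1]' --delta_pos '[[0.017, 0.017, 0], [0.017, 0.017, -0.086], [0.016, -0.071, -0.086], [0.015, -0.159, -0.086], [0.015, -0.159, -0.086]]' --angular '[[0, 0, 0], [0, 0, 0], [0, 0, 0], [0, 0, 0], [0, 0, 0]]'

```text
clock: 8.48
position: [0.5311, -0.19, 0.086]
ee_rot: [0.001, -0.063, 0.998, -0.001]
ft_force: [0.0, -0.4, 0.1]
finger_gap: 0.005
```

```bash
python3 - <<'E'
from h import *
print(arm.state()['ft_force']);pose()
p,d,C=wrist('w3');wing(C,p)
s=P(228,32,10);print(s)
F=[235,228,222,216,210,204,198,192,186,180]
pts=[(*P(f),42) for f in F]
rows((*s,42),pts[1:6]);rows(pts[5],pts[6:10])
E
```

```text
[ 0.04026947 -0.43831013  0.12269389]
tool guide mm [  0.4 -45.9] z 0.086 xaxis deg in guide 178.87190903403115
wing pts 1169 angle(guide,deg mod180) 48.13653177571813 offset mm 0.6121533245911289 extent -0.04635479030831911 0.02172578971560975
[  0.28799465 -43.3195589 ]
[[0.015, 0.013, -0.0], [0.023, 0.015, -0.0], [0.03, 0.018, -0.0], [0.038, 0.022, -0.0], [0.045, 0.027, -0.0]]
[[0.006, 0.006, -0.0], [0.012, 0.013, -0.0], [0.017, 0.021, -0.0], [0.021, 0.03, -0.0]]
```

View pics/w3.png

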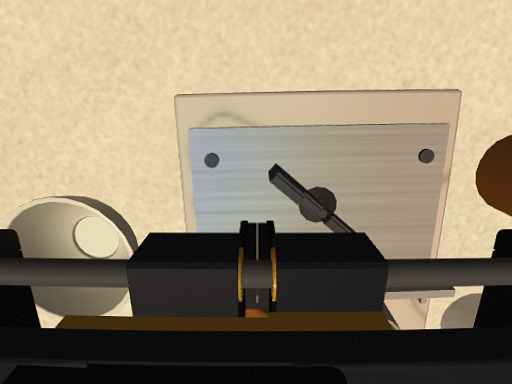

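Wing line is now at 48°, about 309° turned, and the guide hasn't moved. From here the stop could come at any point, so stroke 3 goes in small steps.

>>> drive_tool --jaw '[1, 1, 1, 1]' --delta_pos '[[0, 0, 0.086], [0, 0, 0.086], [0.008, 0.007, 0.086], [0.015, 0.013, 0.086]]' --angular '[[0, 0, 0], [0, 0, 0], [0, 0, 0], [0, 0, 0]]'

```text
clock: 9.02
position: [0.5236, -0.1808, 0.0439]
ee_rot: [0.001, -0.066, 0.998, 0.0]
ft_force: [0.0, 0.5, 0.6]
finger_gap: 0.003
```

>>> drive_tool --jaw '[1, 1]' --delta_pos '[[0.004, 0.001, 0], [0.008, 0.002, 0]]' --angular '[[0, 0, 0], [0, 0, 0]]'

```text
clock: 9.28
position: [0.5199, -0.1806, 0.0434]
ee_rot: [0.001, -0.066, 0.998, -0.0]
ft_force: [3.0, -0.2, 0.5]
finger_gap: 0.006
```

```bash
python3 - <<'E'
from h import *
pose();print(P(222))
pts=[(*P(f),42) for f in range(222,70,-3)]
for i in range(0,len(pts)-2,2): print(222-3*i-6,P(222-3*i-6).round(1),end=' ');rows(pts[i],pts[i+1:i+3])
E
```

```text
tool guide mm [ -9.3 -35. ] z 0.0434 xaxis deg in guide 179.1590073057926
[-10.95777859 -35.65340356]
216 [-14.7 -34.1] [[0.004, 0.001, -0.0], [0.008, 0.003, -0.0]]
210 [-18.4 -32.1] [[0.004, 0.002, -0.0], [0.007, 0.004, -0.0]]
204 [-21.9 -29.5] [[0.004, 0.002, -0.0], [0.007, 0.005, -0.0]]
198 [-25.1 -26.4] [[0.003, 0.003, -0.0], [0.006, 0.006, -0.0]]
192 [-27.9 -22.8] [[0.003, 0.003, -0.0], [0.006, 0.007, -0.0]]
186 [-30.2 -18.9] [[0.003, 0.004, -0.0], [0.005, 0.008, -0.0]]
180 [-32.  -14.5] [[0.002, 0.004, -0.0], [0.004, 0.009, -0.0]]
174 [-33.5 -12.2] [[0.002, 0.002, -0.0], [0.003, 0.005, -0.0]]
168 [-34.7  -9.5] [[0.001, 0.003, -0.0], [0.003, 0.005, -0.0]]
162 [-35.8  -6.6] [[0.001, 0.003, -0.0], [0.002, 0.006, -0.0]]
156 [-36.6  -3.5] [[0.001, 0.003, -0.0], [0.002, 0.006, -0.0]]
150 [-37.   -0.1] [[0.001, 0.003, -0.0], [0.001, 0.007, -0.0]]
144 [-37.    3.5] [[0.0, 0.004, -0.0], [0.0, 0.007, -0.0]]
138 [-36.6   7.2] [[-0.0, 0.004, -0.0], [-0.001, 0.007, -0.0]]
132 [-35.7  10.9] [[-0.001, 0.004, 0.0], [-0.002, 0.008, 0.0]]
126 [-34.2  14.7] [[-0.001, 0.004, 0.0], [-0.003, 0.008, 0.0]]
120 [-32.3  18.3] [[-0.002, 0.004, 0.0], [-0.004, 0.007, 0.0]]
114 [-29.8  21.8] [[-0.002, 0.004, 0.0], [-0.005, 0.007, 0.0]]
108 [-26.7  25. ] [[-0.003, 0.003, 0.0], [-0.006, 0.006, 0.0]]
102 [-23.2  27.8] [[-0.003, 0.003, 0.0], [-0.007, 0.006, 0.0]]
96 [-19.3  30.1] [[-0.004, 0.003, 0.0], [-0.008, 0.005, 0.0]]
90 [-15.  32.] [[-0.004, 0.002, 0.0], [-0.009, 0.004, 0.0]]
84 [-12.6  33.5] [[-0.002, 0.002, 0.0], [-0.005, 0.003, 0.0]]
78 [-9.9 34.8] [[-0.003, 0.001, 0.0], [-0.005, 0.003, 0.0]]
72 [-7.  35.9] [[-0.003, 0.001, 0.0], [-0.006, 0.002, 0.0]]
```

>>> drive_tool --jaw '[1, 1]' --delta_pos '[[0.004, 0.001, 0], [0.008, 0.003, 0]]' --angular '[[0, 0, 0], [0, 0, 0]]'

```text
clock: 9.52
position: [0.5148, -0.1799, 0.0426]
ee_rot: [0.0, -0.066, 0.998, -0.0]
ft_force: [3.4, 0.3, 1.1]
finger_gap: 0.008
```

>>> drive_tool --jaw '[1, 1]' --delta_pos '[[0.004, 0.002, 0], [0.007, 0.004, 0]]' --angular '[[0, 0, 0], [0, 0, 0]]'

```text
clock: 9.78
position: [0.5109, -0.1782, 0.0424]
ee_rot: [-0.0, -0.066, 0.998, 0.0]
ft_force: [2.7, -0.4, 0.1]
finger_gap: 0.01
```

>>> drive_tool --jaw '[1, 1]' --delta_pos '[[0.004, 0.002, 0], [0.007, 0.005, 0]]' --angular '[[0, 0, 0], [0, 0, 0]]'

```text
clock: 10.02
position: [0.5071, -0.1762, 0.0425]
ee_rot: [-0.0, -0.066, 0.998, 0.0]
ft_force: [2.7, -1.4, 0.4]
finger_gap: 0.005
```

>>> drive_tool --jaw '[1, 1]' --delta_pos '[[0.003, 0.003, 0], [0.006, 0.006, 0]]' --angular '[[0, 0, 0], [0, 0, 0]]'

```text
clock: 10.28
position: [0.5038, -0.1736, 0.0425]
ee_rot: [-0.0, -0.066, 0.998, 0.0]
ft_force: [1.6, -2.0, 0.5]
finger_gap: 0.004
```

>>> drive_tool --jaw '[1, 1]' --delta_pos '[[0.003, 0.003, 0], [0.006, 0.007, 0]]' --angular '[[0, 0, 0], [0, 0, 0]]'

```text
clock: 10.52
position: [0.5004, -0.1705, 0.0425]
ee_rot: [-0.0, -0.066, 0.998, 0.0]
ft_force: [1.2, -1.6, -0.6]
finger_gap: 0.007
```

>>> drive_tool --jaw '[1, 1]' --delta_pos '[[0.003, 0.004, 0], [0.005, 0.008, 0]]' --angular '[[0, 0, 0], [0, 0, 0]]'

```text
clock: 10.78
position: [0.4974, -0.1668, 0.0425]
ee_rot: [0.0, -0.066, 0.998, 0.0]
ft_force: [0.8, -1.4, 0.8]
finger_gap: 0.007
```

>>> drive_tool --jaw '[1, 1]' --delta_pos '[[0.002, 0.004, 0], [0.004, 0.009, 0]]' --angular '[[0, 0, 0], [0, 0, 0]]'

```text
clock: 11.02
position: [0.495, -0.1628, 0.0426]
ee_rot: [0.0, -0.066, 0.998, -0.0]
ft_force: [1.9, -3.2, -0.3]
finger_gap: 0.005
```

>>> drive_tool --jaw '[1, 1]' --delta_pos '[[0.003, 0.005, 0], [0.005, 0.01, 0]]' --angular '[[0, 0, 0], [0, 0, 0]]'

```text
clock: 11.28
position: [0.4919, -0.1582, 0.0426]
ee_rot: [0.0, -0.066, 0.998, -0.0]
ft_force: [3.1, -4.7, 0.5]
finger_gap: 0.005
```

>>> drive_tool --jaw '[1, 1]' --delta_pos '[[0.002, 0.006, 0], [0.003, 0.009, 0]]' --angular '[[0, 0, 0], [0, 0, 0]]'

```text
clock: 11.52
position: [0.4893, -0.1536, 0.0424]
ee_rot: [-0.0, -0.066, 0.998, 0.0]
ft_force: [0.5, -3.4, 0.4]
finger_gap: 0.001
```

>>> drive_tool --jaw '[1, 1]' --delta_pos '[[0.001, 0.005, 0], [0.002, 0.01, 0]]' --angular '[[0, 0, 0], [0, 0, 0]]'

```text
clock: 11.78
position: [0.4878, -0.1488, 0.0424]
ee_rot: [-0.0, -0.066, 0.998, 0.0]
ft_force: [0.9, -3.7, 0.5]
finger_gap: 0.009
```

>>> drive_tool --jaw '[1, 1]' --delta_pos '[[0, 0.004, 0], [0, 0.008, 0]]' --angular '[[0, 0, 0], [0, 0, 0]]'

```text
clock: 12.02
position: [0.4874, -0.1448, 0.0424]
ee_rot: [-0.0, -0.066, 0.998, 0.0]
ft_force: [1.1, -3.8, 0.2]
finger_gap: 0.005
```

>>> drive_tool --jaw '[1, 1]' --delta_pos '[[0, 0.004, 0], [-0.001, 0.008, 0]]' --angular '[[0, 0, 0], [0, 0, 0]]'

```text
clock: 12.28
position: [0.4874, -0.1408, 0.0425]
ee_rot: [-0.0, -0.066, 0.998, 0.0]
ft_force: [-0.5, -3.2, 0.1]
finger_gap: 0.004
```

```bash
python3 - <<'E'
from h import *
pose()
E
```

```text
tool guide mm [-35.6   9.2] z 0.0425 xaxis deg in guide 179.13589132000766
```

>>> drive_tool --jaw '[1, 1]' --delta_pos '[[-0.001, 0.004, 0], [-0.002, 0.008, 0]]' --angular '[[0, 0, 0], [0, 0, 0]]'

```text
clock: 12.52
position: [0.4879, -0.1367, 0.0425]
ee_rot: [-0.0, -0.066, 0.998, 0.0]
ft_force: [0.4, -2.7, -0.2]
finger_gap: 0.006
```

>>> drive_tool --jaw '[1, 1]' --delta_pos '[[-0.002, 0.004, 0], [-0.004, 0.008, 0]]' --angular '[[0, 0, 0], [0, 0, 0]]'

```text
clock: 12.78
position: [0.4894, -0.1325, 0.0425]
ee_rot: [-0.0, -0.066, 0.998, 0.0]
ft_force: [0.0, -2.7, -0.0]
finger_gap: 0.006
```

>>> drive_tool --jaw '[1, 1]' --delta_pos '[[-0.002, 0.004, 0], [-0.005, 0.007, 0]]' --angular '[[0, 0, 0], [0, 0, 0]]'

```text
clock: 13.02
position: [0.4915, -0.1286, 0.0425]
ee_rot: [-0.0, -0.066, 0.998, 0.0]
ft_force: [-0.9, -2.4, -0.8]
finger_gap: 0.006
```

```bash
python3 - <<'E'
from h import *
pose()
E
```

```text
tool guide mm [-29.8  20.6] z 0.0425 xaxis deg in guide 179.14096587133005
```

>>> drive_tool --jaw '[1, 1]' --delta_pos '[[-0.003, 0.004, 0], [-0.006, 0.008, 0]]' --angular '[[0, 0, 0], [0, 0, 0]]'

```text
clock: 13.28
position: [0.494, -0.1243, 0.0425]
ee_rot: [-0.0, -0.066, 0.998, 0.0]
ft_force: [-1.5, -1.7, -0.5]
finger_gap: 0.006
```

>>> drive_tool --jaw '[1, 1]' --delta_pos '[[-0.003, 0.003, 0], [-0.007, 0.006, 0]]' --angular '[[0, 0, 0], [0, 0, 0]]'

```text
clock: 13.52
position: [0.497, -0.1209, 0.0425]
ee_rot: [-0.0, -0.066, 0.998, 0.0]
ft_force: [-2.0, -1.8, -0.0]
finger_gap: 0.006
```

>>> drive_tool --jaw '[1, 1]' --delta_pos '[[-0.003, 0.003, 0], [-0.007, 0.005, 0]]' --angular '[[0, 0, 0], [0, 0, 0]]'

```text
clock: 13.78
position: [0.5002, -0.118, 0.0425]
ee_rot: [-0.0, -0.066, 0.998, 0.0]
ft_force: [-1.5, -2.2, -0.6]
finger_gap: 0.004
```

```bash
python3 - <<'E'
from h import *
pose()
p,d=arm.snapshot("side");save('s4',cv2.resize(p[130:280,200:350],None,fx=4,fy=4,interpolation=cv2.INTER_CUBIC))
p,d=arm.snapshot("scene");save('s4b',cv2.resize(p[140:240,165:285],None,fx=5,fy=5,interpolation=cv2.INTER_CUBIC))
E
```

```text
tool guide mm [-19.6  29.9] z 0.0425 xaxis deg in guide 179.14172152954401
```

View pics/s4b.png

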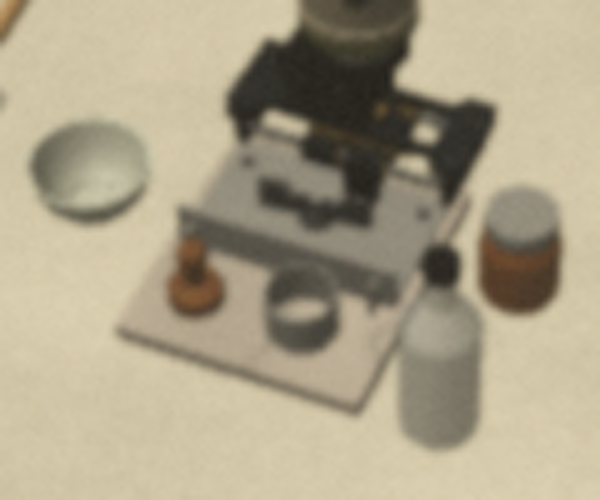

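The wings are now almost parallel to the fence, at about 96°, and the guide and the other items are where they were. I'll switch to finer steps.

>>> drive_tool --jaw '[1, 1]' --delta_pos '[[-0.003, 0.002, 0], [-0.006, 0.003, 0]]' --angular '[[0, 0, 0], [0, 0, 0]]'

```text
clock: 14.12
position: [0.503, -0.1162, 0.0425]
ee_rot: [-0.0, -0.066, 0.998, 0.0]
ft_force: [-1.4, -1.7, -0.9]
finger_gap: 0.006
```

>>> drive_tool --jaw '[1, 1]' --delta_pos '[[-0.003, 0.001, 0], [-0.006, 0.002, 0]]' --angular '[[0, 0, 0], [0, 0, 0]]'

```text
clock: 14.38
position: [0.5057, -0.115, 0.0425]
ee_rot: [-0.0, -0.066, 0.998, 0.0]
ft_force: [-2.5, -2.7, 0.7]
finger_gap: 0.004
```

>>> drive_tool --jaw '[1, 1]' --delta_pos '[[-0.002, 0.001, 0], [-0.004, 0.001, 0]]' --angular '[[0, 0, 0], [0, 0, 0]]'

```text
clock: 14.62
position: [0.5076, -0.1141, 0.0424]
ee_rot: [-0.0, -0.066, 0.998, 0.0]
ft_force: [-1.6, -2.1, 0.0]
finger_gap: 0.008
```

>>> drive_tool --jaw '[1, 1]' --delta_pos '[[-0.002, 0.001, 0], [-0.004, 0.001, 0]]' --angular '[[0, 0, 0], [0, 0, 0]]'

```text
clock: 14.88
position: [0.5083, -0.1138, 0.0422]
ee_rot: [-0.001, -0.065, 0.998, 0.0]
ft_force: [-10.4, -3.5, 5.2]
finger_gap: 0.003
```

```bash
python3 - <<'E'
from h import *
pose()
E
```

```text
tool guide mm [-11.   32.9] z 0.0422 xaxis deg in guide 179.09889643993145
```

Force jumped from about 2 N to 10.4 N and the finger stalled near 81°. That looks like the stop, so I'll hold and nudge slightly to confirm.

>>> drive_tool --jaw '[1, 1, 1]' --delta_pos '[[0, 0, 0], [-0.001, 0, 0], [-0.001, 0, 0]]' --angular '[[0, 0, 0], [0, 0, 0], [0, 0, 0]]'

```text
clock: 15.25
position: [0.5084, -0.1138, 0.0422]
ee_rot: [-0.002, -0.065, 0.998, 0.0]
ft_force: [-10.1, -3.0, 7.1]
finger_gap: 0.009
```

```bash
python3 - <<'E'
from h import *
pose(); print(arm.state()['ft_force'])
b=P(82,32,12)
print(P(82),b); s=P(81)
rows((*s,42),[(*b,42),(*b,42),(*b,85),(-60,-20,120),(-100,-20,170)])
E
```

```text
tool guide mm [-11.   32.8] z 0.0422 xaxis deg in guide 179.08019915903492
[-10.12694883  -3.00571652   7.14989887]
[-11.74156849  33.96465216] [-23.62478531  35.63472937]
[[0.025, 0.002, 0.0], [0.025, 0.002, 0.0], [0.025, 0.003, -0.086], [0.096, -0.11, -0.156], [0.177, -0.111, -0.255]]
```

The finger didn't move under the extra nudge, so the screw is home. Backing straight off, lifting, and looking.

>>> drive_tool --jaw '[1, 1, 1, 1, 1]' --delta_pos '[[0.012, 0, 0], [0.026, 0.002, 0], [0.026, 0.002, -0.086], [0.03, -0.03, -0.2], [0.03, -0.06, -0.3]]' --angular '[[0, 0, 0], [0, 0, 0], [0, 0, 0], [0, 0, 0], [0, 0, 0]]'

```text
clock: 15.88
position: [0.4993, -0.1451, 0.1947]
ee_rot: [0.001, -0.066, 0.998, 0.0]
ft_force: [0.9, -0.1, -0.3]
finger_gap: 0.002
```

>>> drive_tool --jaw '[1, 1, 1]' --delta_pos '[[0, 0, -0.06], [0, 0, -0.06], [0, 0, -0.06]]' --angular '[[0, 0, 0], [0, 0, 0], [0, 0, 0]]'

```text
clock: 16.25
position: [0.4989, -0.1445, 0.2218]
ee_rot: [-0.0, -0.066, 0.998, 0.0]
ft_force: [-0.9, 0.8, -0.2]
finger_gap: 0.004
```

```bash
python3 - <<'E'
from h import *
pose(); print(arm.state()['ft_force'])
p,d,C=wrist('w4');wing(C,p)
for uv in []: pass
p2,d2=arm.snapshot("scene");save('s5b',cv2.resize(p2[140:240,165:285],None,fx=5,fy=5,interpolation=cv2.INTER_CUBIC))
p0=np.load('pics/scene0.npz')['p'].astype(int)
D=abs(p2.astype(int)-p0).sum(2);D=cv2.blur(D.astype(np.float32),(3,3))
ys,xs=np.where(D[150:240,150:290]>60);print(len(xs), xs.min()+150,xs.max()+150,ys.min()+150,ys.max()+150)
E
```

```text
tool guide mm [-24.8   3.9] z 0.2218 xaxis deg in guide 179.17711577339793
[-0.94537939  0.76232516 -0.16244569]
wing pts 693 angle(guide,deg mod180) 81.73761108398048 offset mm 1.8239601452319527 extent -0.04535394978633214 0.043843733052816955
206 217 238 170 188
```

View pics/w4.png

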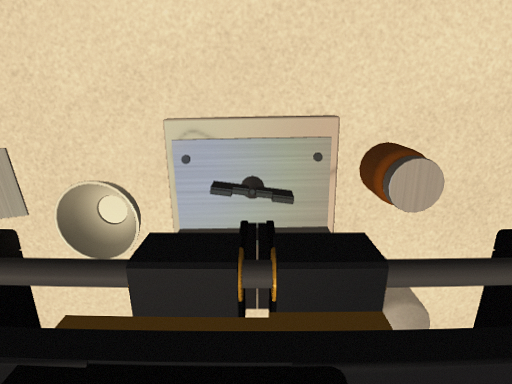

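View pics/s5b.png

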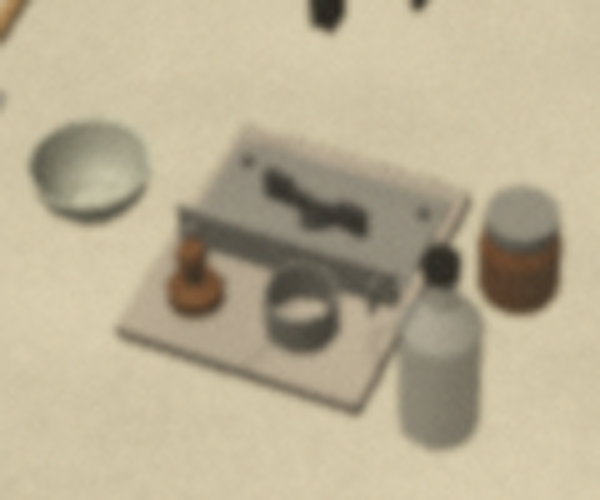

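The wing line is at 81.7°, about 455° in total, and it held there after I let go. Comparing the scene picture with the first one, only the screw's own area changed.

```bash
python3 -c "
from bench import arm
print(arm.hand_in())"
```

```text
the job is handed in; nothing more can be done
None
```

The wing screw is home against its stop, and the job is handed in after about 16 s of the 54 s allowed. I turned it clockwise with three strokes of the closed fingertips against its wings, about 455° (7.95 rad) in all. I lifted clear over the screw between strokes and never gripped it.

**At the stop:** the push rose from about 2–5 N to 10 N, and the finger did not move when I nudged a little further. About 7 N of vertical force also showed on the tool there, and it was gone once I backed off.

**Final checks:** with the arm drawn back about 18 cm above the screw, the wing line measured 81.7° in the guide's frame. That matches 8.0 rad only if the screw's zero lies along the guide's +x, which I assumed and was not told. Compared with the first scene picture, only the screw's own area had changed around the guide; I did not run that comparison on the rest of the bench. The force reading was back to noise level, about 1 N, and no check failed.

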